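Add a slide carrier to the dryer

TASK

The slide dryer with the blue valve handle is still blowing: turn the blue handle fully shut (crosswise to its pipe), then set the loose white slide carrier from the desk squarely on top of the pile on that dryer, edges flush, lowered and not dropped. Once it lies there by itself, turn the blue handle fully open (in line with the pipe). Keep the pile square and in its place, and leave the yellow dryer and everything else on the desk alone.

Things in the scene. Friction and masses are not known exactly. Their poses are not given: they have to be found in the camera images.
- dryer_blue: fixed slide dryer with blue stripe: low grey air box 104 (x) x 84 (y) x 30 mm high. Origin: centre of its underside; x to its back, y along the brass pipe leaving its +y side to the ball valve (block 28 x 30 x 36 mm high at y = 105 mm) and an air cartridge (34 mm diameter, lying along y from 126 to 198 mm, top 37 mm above the desk)
- valve_blue (a joint): blue valve handle, vertical hinge, stiff (2-3 N). 0 = shut: crosswise to the pipe, along the dryer's -x. 1.571 = open: along +y, in line with the pipe, over the cartridge (clockwise from above). Flat bar, blue grip 28 to 75 mm from the axis, 14 mm wide, 52 to 64 mm above the desk, free space under it
- stem_blue (a point): point on the blue handle's vertical hinge axis, at the handle's mid-height (58 mm above the desk); its axes are the dryer's
- handle_blue (a point): point in the middle of the blue grip, 58 mm out from the hinge axis, at mid-height
- pile_bottom: lower slide carrier on the blue dryer, lying on its top (30 mm above the desk): white tray 92 (x) x 46 (y) x 12 mm high, 70 g, holding one glass slide below its rim. Origin: centre of its underside; x along its length (either end may lead)
- pile_top: upper slide carrier on the blue dryer, lying squarely on the lower one; its top is 54 mm above the desk, where the loose carrier goes: white tray 92 (x) x 46 (y) x 12 mm high, 70 g, holding one glass slide below its rim. Origin: centre of its underside; x along its length (either end may lead)
- loose_carrier: the loose slide carrier, flat on the desk in front of the dryers: white tray 92 (x) x 46 (y) x 12 mm high, 70 g, holding one glass slide below its rim. Origin: centre of its underside; x along its length (either end may lead)
- dryer_yellow: fixed slide dryer with yellow stripe: low grey air box 104 (x) x 84 (y) x 30 mm high. Origin: centre of its underside; x to its back, y along the brass pipe leaving its +y side to the ball valve (block 28 x 30 x 36 mm high at y = 105 mm) and an air cartridge (34 mm diameter, lying along y from 126 to 198 mm, top 37 mm above the desk)
- valve_yellow (a joint): yellow valve handle, vertical hinge, stiff (2-3 N). 0 = shut: crosswise to the pipe, along the dryer's -x. 1.571 = open: along +y, in line with the pipe, over the cartridge (clockwise from above). Flat bar, yellow grip 28 to 75 mm from the axis, 14 mm wide, 52 to 64 mm above the desk, free space under it. To be left as it is
- handle_yellow (a point): point in the middle of the yellow grip, 58 mm out from its hinge axis (which is 105 mm from the yellow dryer's origin along its y)
- carrier_yellow: slide carrier on the yellow dryer, to be left alone: white tray 92 (x) x 46 (y) x 12 mm high, 70 g, holding one glass slide below its rim. Origin: centre of its underside; x along its length (either end may lead)
- oil_bottle: amber bottle of immersion oil, 30 mm diameter, 62 mm high, standing behind the dryers; origin: centre of its underside
- objective: brass microscope objective, 24 mm diameter, 40 mm high, standing between the dryers; origin: centre of its underside
- mouse: black computer mouse 105 x 62 x 33 mm; origin: centre of its underside
- slide_box: blue slide storage box with white lid, 102 x 84 x 34 mm; origin: centre of its underside
- dishes: three clear petri dishes in a pile, 58 mm diameter, 33 mm high; origin: centre of the underside
- wash_bottle: white bottle with red cap, 54 mm diameter, 120 mm high; origin: centre of its underside
Not all that is in view belongs to the job. Leave any orange or pink look-alike of the pile_bottom alone.

How it is judged:
By the outcome, as a careful person would: the job done as asked, in the order asked, and still so for the second after the job is handed in, with the robot touching nothing.
It also fails if it takes over 61 s, if anything falls off the work surface, if the arm or the gripper's body presses on something with over 40 N, if the wrist force passes 120 N, or if a joint passes its speed limit or range.

ROBOT

A 7-joint arm with a two-finger parallel gripper is mounted at the origin on the work surface. World frame = base frame: x ahead of the robot, y to its left, z up, the work surface at z = 0. Lengths are in m, angles in degrees, forces in N, time in s.
With the tool pointing down it reaches from about 0.425 to 1.025 m from the base axis. Payload 3.6 kg.
Tool frame: the origin (TCP) lies between the finger pads; the fingertips stand 19 mm ahead of it and the grasp point (between the pads) is the TCP; z points along the fingers, y is the line along which they close (so a half turn about z gives the same grasp; the last joint's range is limited). The gripper opens to 85 mm and grips with 20 to 120 N. Pads are 22 mm wide; open, the fingers measure 114 mm over their backs; the gripper's body (76 mm by 85 mm) begins 54 mm behind the grasp point. The pads swing forward as they close: fully open they stand 13 mm farther back than shut.
Start: joints at [65.289, 33.873, 2.773, 92.16, -1.908, 54.013, -1.931], TCP at [0.24, -0.684, 0.25] pointing down, gripper open.
Joint ranges: [-153.93, 153.93], [-27.13, 128.08], [-72.61, 78.16], [10.71, 143.7], [-87.88, 267.88], [4.46, 118.87], [-176.78, 176.78]. Speed limits (degrees/s): [147.25, 147.25, 180, 180, 180, 180, 180].

INTERFACE

Orientations are given as [roll, pitch, yaw] about the fixed x, y, z axes, in that order (R = Rz(yaw) Ry(pitch) Rx(roll)).
In Python, from station import * gives the robot as it stands.
- The arm moves only by the tool move_arm, never from a script. Its arguments are lists of equal length, an entry for each row: "dp": the shift along the tool's x, y, z in m, a list of three; "angular": the turn, a rotation vector about the tool's x, y, z in degrees, a list of three. In form: {"dp": [[dx, dy, dz], ...], "angular": [[ax, ay, az], ...]}. A call has exactly 5 rows; each row shifts and turns the commanded pose from where the row before left it, along the tool's axes as they then stand; what a row does not reach is not made up. A row lasts 1/10 s, in which the tool goes at most 50 mm and 8.59 degrees, less where a joint would pass 70% of its speed; a pose out of reach is approached as far as the arm can. A call with a gripper value outside its range is refused whole. "claw" is the opening, from -1 (shut) to 1 (fully open), set as the call begins (left out, the last holds). The fingers move at their own pace and stop on an object; "squeeze" is the grip in N (left out, the last holds). Time passes only in rows, so rows that do not move let the fingers close, or fill a call up. It gives the time, the measured TCP pose, the force, the opening and the grip force at its end, in the units of the state.
- get_obs(): the state, without advancing time (a new reading comes with each control period).
- grab_frame(name): name is "scene" or "top"; returns a dict with "color" (420x560x3 uint8, blue, green, red), "mtx" (3x3 intrinsics, pixels), "eye" and "attitude" of the camera in the world. Camera axes: x right, y down, z forward; pixel columns grow to the right and rows downward; lengths in m; the calibration is good to about 2 mm. A picture is of the moment at which its call begins. There is no depth.
- finish_job(): hands the job in; it is judged then, once.
Trained networks look in the newest picture that a camera, given by its name, has taken for a name from the list of things; names that differ only in an ending like _2 or _b are one class to them, and where a whole thing is asked for, a point or a joint stands for the part that bears it (a point fixed in the world has none). Each returns a list of dicts, best first, with "score" (0 to 1); they miss things now and then, are a little off and sometimes report something else, mostly with a low value. They report only what shows in the picture. A call takes as long as a camera call. They do not tell look-alikes from the thing itself.
- look_for(camera, thing): "rect" ([left, top, right, bottom] in pixels, round what is visible of it).
- silhouettes(camera, thing): "mask" (420x560 bool, what is visible of it) and "rect" ([left, top, right, bottom] in pixels, round what is visible of it).
The state is a dict: "clock": time; "qpos": joint angles; "qvel": joint speeds; "tau": joint torques, N m; "ee_pos": TCP position; "eef_rot": TCP orientation; "ft_force": force on the tool from outside, world axes, zero at the start; "wrist_torque": the same for the moment, N m; "gripper_width": opening from 0.0 (shut) to 1.0 (fully open); "gripper_force": force on a finger pad.
Only numpy, scipy, OpenCV 4.12 (cv2) and the standard library are available. Lean on these libraries where they do the work, as an engineer would, in place of code of your own. Each camera call takes 0.05 s, during which the arm holds its last target. There are 200 camera calls.

## Working session

There is one attempt and no reset: what is moved stays moved. The work goes in short steps, Python scripts to look and compute and a tool call to move; the robot and the scene stay as the last step left them, time stands still between calls to the robot, and variables do not carry over. Pictures are saved under pics/ and viewed, at most 10 in all, crops included, and the job is handed in when it is done.

Besides the shell and the picture viewer there is one more tool, called after "Call:" in YAML: its name, and indented under it one key for each argument. move_arm: Moves the arm, as the interface text tells. Its arguments: {"type":"object","properties":{"dp":{"type":"array","items":{"type":"array","items":{"type":"number"}}},"angular":{"type":"array","items":{"type":"array","items":{"type":"number"}}},"claw":{"type":"number"},"squeeze":{"type":"number"}},"required":["dp","angular"]}

```bash
ls; mkdir -p pics
python3 - <<'E'
from station import *
import cv2
print(get_obs())
for n in("scene","top"):
    f=grab_frame(n); cv2.imwrite(f"pics/{n}0.png",f["color"]); print(n,f["mtx"],f["eye"],f["attitude"])
    for t in ["dryer_blue","handle_blue","pile_top","loose_carrier","dryer_yellow","handle_yellow","carrier_yellow","oil_bottle","objective"]:
        print(n,t,[(round(r["score"],2),[int(v) for v in r["rect"]]) for r in look_for(n,t)[:5]])
E
```

```text
pics
{'clock': 0.0, 'qpos': array([65.28747176, 33.92625764,  2.76802438, 92.23667719, -1.90867341,
       54.01130337, -1.93381377]), 'qvel': array([ 0.04428532,  0.08147626, -0.06524508,  0.06721324,  0.03076574,
        0.04559142, -0.06586495]), 'tau': array([-2.74020908e-05, -5.48685408e+01,  1.54664375e+00, -1.98123157e+01,
        9.43979452e-03,  8.66592483e-03,  1.24549706e-05]), 'ee_pos': array([ 0.24002963, -0.68328414,  0.24913274]), 'eef_rot': array([-1.79872092e+02,  7.05124136e-03,  1.93560684e+01]), 'ft_force': array([ 0.52131454,  1.28049969, -0.87898387]), 'wrist_torque': array([-0.0218579 , -0.00233347,  0.00555705]), 'gripper_force': 0.0, 'gripper_width': 1.0001691142370714}
scene [[535.39266594   0.         281.14370899]
 [  0.         535.39266594 210.61659367]
 [  0.           0.           1.        ]] [ 1.1126275  -0.85144198  0.839754  ] [-127.48985085   -0.98772191   32.11910682]
scene dryer_blue [(0.95, [284, 156, 343, 224]), (0.41, [189, 233, 266, 319]), (0.38, [223, 232, 246, 258])]
scene handle_blue [(0.64, [279, 128, 319, 161]), (0.57, [321, 156, 332, 1
[... 405 characters left out ...]
]), (0.2, [219, 231, 247, 258])]
top [[414.73991765   0.         276.17203846]
 [  0.         414.73991765 207.16846364]
 [  0.           0.           1.        ]] [0.37708302 0.01545641 1.20134578] [-170.08997897   -0.57313625  -90.60738859]
top dryer_blue [(0.73, [174, 202, 200, 216]), (0.58, [163, 183, 250, 227])]
top handle_blue [(0.52, [172, 203, 200, 216])]
top pile_top [(0.63, [227, 184, 245, 217]), (0.26, [390, 230, 419, 268])]
top loose_carrier [(0.71, [238, 234, 258, 270])]
top dryer_yellow [(0.64, [295, 186, 382, 232])]
top handle_yellow [(0.65, [238, 235, 258, 269]), (0.16, [320, 203, 332, 233])]
top carrier_yellow []
top oil_bottle []
top objective [(0.67, [316, 142, 330, 164])]
```

Run:
```python
import cv2,numpy as np
a=cv2.imread("pics/scene0.png")[100:340,150:390];b=cv2.imread("pics/top0.png")[130:290,140:440]
cv2.imwrite("pics/c1.png",cv2.resize(a,None,fx=2.5,fy=2.5,interpolation=2))
cv2.imwrite("pics/c2.png",cv2.resize(b,None,fx=2.6,fy=2.6,interpolation=2))
```

```text
(no output)
```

View pics/c1.png

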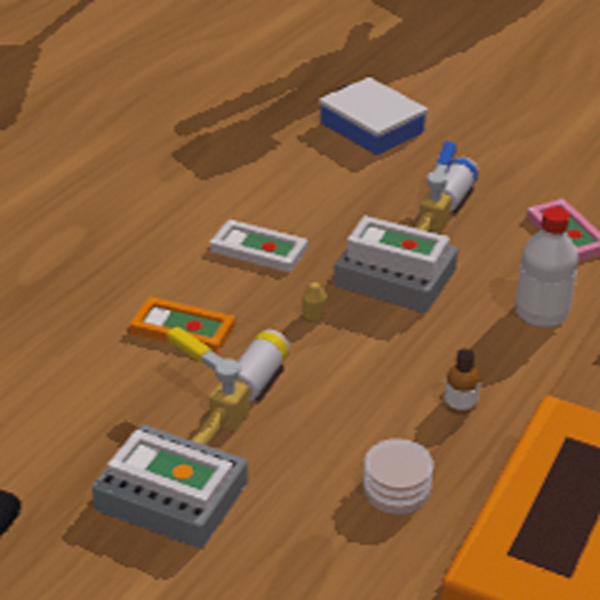

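View pics/c2.png

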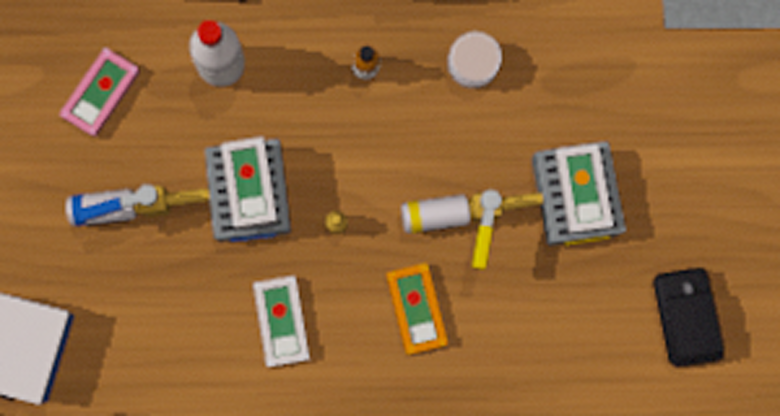

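View pics/top0.png

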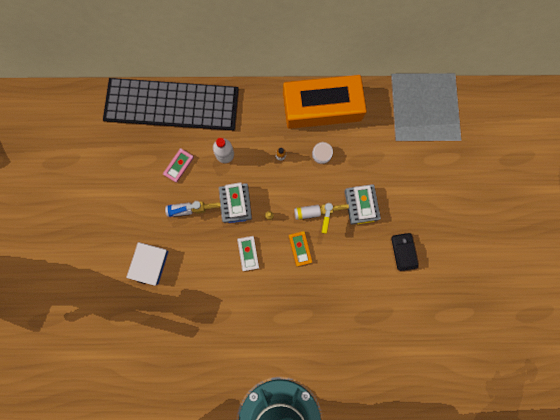

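The loose white carrier is at top px (248,254). Things that could be taken for it are the orange one (300,249), the pink one (178,165), the carrier on the blue pile (235,199) and the one on the yellow dryer (364,203). I choose the white one lying alone on the desk at (248,254). The blue handle lies over its cartridge at (180,210), so it's open. Next I fit poses.

```bash
cat > h.py <<'E'
from station import *
import cv2,numpy as np
from scipy.spatial.transform import Rotation as Ro
from scipy.optimize import minimize
def proj(f,P):
    R=Ro.from_euler('xyz',f["attitude"],degrees=True).as_matrix()
    c=(np.atleast_2d(P)-f["eye"])@R; q=c@np.array(f["mtx"]).T
    return q[:,:2]/q[:,2:]
def ray(f,px,z):
    R=Ro.from_euler('xyz',f["attitude"],degrees=True).as_matrix()
    d=R@np.linalg.solve(f["mtx"],[px[0],px[1],1]); e=np.array(f["eye"]); return e+d*(z-e[2])/d[2]
def box(x,y,yaw,z0,z1,L=.092,W=.046):
    a=np.radians(yaw);c,s=np.cos(a),np.sin(a)
    return np.array([[x+c*u-s*v,y+s*u+c*v,z] for z in(z0,z1) for u in(-L/2,L/2) for v in(-W/2,W/2)])
S=8
def mask_from(f,test,seed,rad):
    x0,y0=int(seed[0]-rad),int(seed[1]-rad)
    im=f["color"][y0:y0+2*rad,x0:x0+2*rad]
    big=cv2.resize(im,None,fx=S,fy=S,interpolation=cv2.INTER_CUBIC)
    m=test(big).astype(np.uint8)
    n,l,st,ce=cv2.connectedComponentsWithStats(m)
    k=1+np.argmax(st[1:,4]); pts=np.argwhere(l==k)[:,::-1]
    return cv2.convexHull(pts.astype(np.int32))[:,0],(x0,y0),big
def tocrop(p,o): return ((p-np.array(o)+.5)*S-.5)
def iou(h,p):
    p=cv2.convexHull(p.astype(np.float32))
    h=cv2.convexHull(h.astype(np.float32))
    a,_=cv2.intersectConvexConvex(h,p); return a/(cv2.contourArea(h)+cv2.contourArea(p)-a)
def fit(items,x0,z0,z1,L=.092,W=.046):
    c=lambda v:-sum(iou(h,tocrop(proj(f,box(v[0],v[1],v[2]*100,z0,z1,L,W)),o)) for f,h,o in items)
    r=minimize(c,[x0[0],x0[1],x0[2]/100],method="Nelder-Mead",options=dict(initial_simplex=[[x0[0]+a,x0[1]+b,x0[2]/100+d] for a,b,d in((0,0,0),(.008,0,0),(0,.008,0),(0,0,.06))],xatol=1e-5,fatol=1e-5))
    return r.x*[1,1,100],-r.fun/len(items)
def white(b,t=150,s=60):
    v=cv2.cvtColor(b,cv2.COLOR_BGR2HSV); return (v[...,2]>t)&(v[...,1]<s)
E
cat > m1.py <<'E'
from h import *
F={n:grab_frame(n) for n in("scene","top")}
vis=[]
for nm,z0,z1,seeds in(("loose",0,.012,dict(top=(248,254),scene=(253,196))),("pile",.03,.054,dict(top=(235,199),scene=(309,199)))):
    it=[]
    for n in F:
        h,o,b=mask_from(F[n],white,seeds[n],30 if n=="scene" else 24)
        it.append((F[n],h,o)); vis.append((n,b,h,o,nm))
    x0=ray(F["top"],seeds["top"],z1)[:2]
    for k in(it,it[:1],it[1:]):
        p,s=fit(k,[*x0,5],z0,z1); print(nm,[i[0] is F["top"] for i in k],p.round(4),round(s,3))
        if len(k)==2: P=p
    for v in vis[-2:]:
        cv2.polylines(v[1],[v[2].astype(int)],True,(0,0,255),1)
        q=cv2.convexHull(tocrop(proj(F[v[0]],box(*P,z0,z1)),v[3]).astype(np.int32)); cv2.polylines(v[1],[q],True,(255,0,255),1)
cv2.imwrite("pics/fit1.png",np.vstack([np.hstack([cv2.resize(vis[i][1],(300,300)) for i in r]) for r in((0,1),(2,3))]))
for n,s,r in(("top",(183,209),24),("scene",(325,167),26)):
    h,o,b=mask_from(F[n],lambda b:(lambda v:(v[...,0]>100)&(v[...,0]<125)&(v[...,1]>130)&(v[...,2]>70))(cv2.cvtColor(b,cv2.COLOR_BGR2HSV)),s,r)
    (c,wh,a)=cv2.minAreaRect(h); q=cv2.boxPoints((c,wh,a)); to=lambda p:(np.array(p)+.5)/S-.5+o
    print(n,"grip",to(c),np.array(wh)/S,ray(F[n],to(c),.062).round(4)); print(np.array([ray(F[n],to(p),.064) for p in q]).round(4)[:,:2].tolist())
E
python3 m1.py
```

```text
loose [False, True] [0.453 0.085 9.525] 0.854
loose [False] [0.4477 0.0959 9.621 ] 0.765
loose [True] [0.4527 0.0845 9.2544] 0.955
pile [False, True] [0.602  0.1184 8.5693] 0.771
pile [False] [0.5906 0.144  8.0554] 0.615
pile [True] [0.6036 0.1183 8.0977] 0.948
top grip [176.28773117 208.61836243] [10.88595104 18.51438713] [0.5744 0.2797 0.062 ]
[[0.5825, 0.3082], [0.5954, 0.2589], [0.5656, 0.2504], [0.5528, 0.2995]]
scene grip [308.69415379 153.86834717] [ 7.05928898 23.48393631] [0.5111 0.2758 0.062 ]
[[0.4872, 0.2495], [0.515, 0.3237], [0.5382, 0.2965], [0.5104, 0.2243]]
```

View pics/fit1.png

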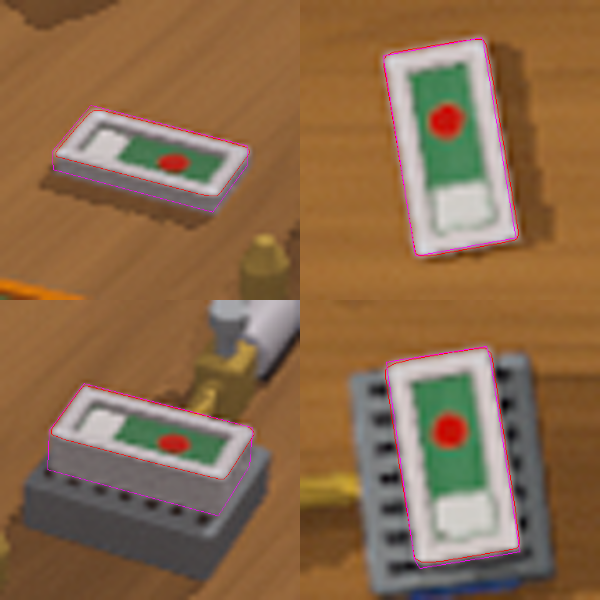

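```bash
cat > m2.py <<'E'
from h import *
F={n:grab_frame(n) for n in("scene","top")}
Q={}
for nm,z1,seeds in(("loose",.012,dict(top=(248,254),scene=(253,196))),("pile",.054,dict(top=(235,199),scene=(309,199)))):
    it=[]
    for n in F:
        h,o,b=mask_from(F[n],white,seeds[n],30 if n=="scene" else 24); it.append((F[n],h,o))
    x0=ray(F["top"],seeds["top"],z1)[:2]
    for k in(it,it[:1],it[1:]):
        p,s=fit(k,[*x0,8],z1,z1); print(nm,[i[0] is F["top"] for i in k],p.round(4),round(s,3))
        if len(k)==2: Q[nm]=p
it=[]
for n,s,r in(("top",(235,203),26),("scene",(313,190),36)):
    h,o,b=mask_from(F[n],lambda b:(lambda v:(v[...,1]<75)&(v[...,2]>55))(cv2.cvtColor(b,cv2.COLOR_BGR2HSV)),s,r)
    it.append((F[n],h,o))
for k in(it,it[:1],it[1:]):
    c=lambda v:-sum(iou(h,tocrop(proj(f,np.vstack([box(v[0],v[1],v[2]*100,0 if f is F["scene"] else .03,.03,.104,.084),box(*Q["pile"],.054,.054)])),o)) for f,h,o in k)
    p0=Q["pile"]; r=minimize(c,[p0[0],p0[1],.05],method="Nelder-Mead",options=dict(initial_simplex=[[p0[0]+a,p0[1]+b,.05+d] for a,b,d in((0,0,0),(.008,0,0),(0,.008,0),(0,0,.06))]))
    x,y,a=r.x*[1,1,100]; ar=np.radians(a); print("dryer",x,y,a,-r.fun/len(k),"stem",x-.105*np.sin(ar),y+.105*np.cos(ar))
for n,px in(("top",(196.5,205)),("scene",(324.8,173))): print("cap",ray(F[n],px,.066))
for n,px in(("top",(178.5,209.5)),("scene",(329,161))): print("gripc",ray(F[n],px,.064))
a=F["top"]["color"][185:230,160:205];b=F["scene"]["color"][145:190,305:350]
cv2.imwrite("pics/val.png",np.hstack([cv2.resize(i,(400,400),interpolation=2) for i in(a,b)]))
E
python3 m2.py
```

```text
loose [False, True] [0.4541 0.0837 9.8237] 0.935
loose [False] [ 0.456   0.0831 10.1522] 0.951
loose [True] [0.4526 0.0842 9.6939] 0.946
pile [False, True] [0.602  0.1171 8.5628] 0.932
pile [False] [0.6035 0.1168 8.8293] 0.94
pile [True] [0.6008 0.1174 8.8698] 0.94
dryer 0.597721300468522 0.1212109205314027 6.382970257692566 0.9480790237506529 stem 0.5860480772414444 0.22556002622709526
dryer 0.5924655428152785 0.12012479947654017 6.684608425820435 0.9709453927936654 stem 0.5802431297621157 0.22441100479228593
dryer 0.598194429968028 0.12255064005266902 6.666077737110465 0.9721444402884116 stem 0.5860057459576674 0.22684079290563774
cap [0.58338485 0.22312128 0.066     ]
cap [0.59694306 0.21035759 0.066     ]
gripc [0.5714974  0.27304957 0.064     ]
gripc [0.57698154 0.27148331 0.064     ]
```

View pics/val.png

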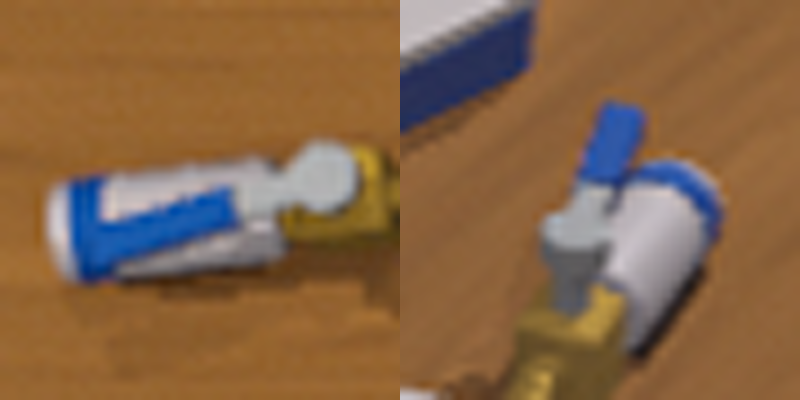

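```bash
cat > plan.py <<'E'
import sys,json,numpy as np
from station import *
from scipy.spatial.transform import Rotation as Ro
ROWS=[]
def start():
    o=get_obs(); r=o["eef_rot"]; return list(o["ee_pos"])+[r[2]]
def plan(path,cur=None):
    """path: list of (x,y,z,yaw) one per row; prints calls of 5 rows in rounded tool-frame increments"""
    p=np.array(cur or start(),float); dp=[];an=[]
    while len(path)%5: path=list(path)+[path[-1]]
    for w in path:
        w=np.array(w,float); R=Ro.from_euler('xyz',[180,0,p[3]],degrees=True)
        d=(R.inv().apply(w[:3]-p[:3])/.0005).round()*.0005
        a=round(-(w[3]-p[3]),1)
        if np.linalg.norm(d)>.05 or abs(a)>8.59: print("!! too far",d,a)
        p[:3]+=R.apply(d); p[3]-=a
        dp.append([round(v,4)+0.0 for v in d]); an.append([0,0,a+0.0])
    for i in range(0,len(dp),5): print(json.dumps({"dp":dp[i:i+5],"angular":an[i:i+5]}))
    print("end",p.round(4))
def line(a,b,n): return [tuple(np.array(a)+(np.array(b)-np.array(a))*k/n) for k in range(1,n+1)]
E
python3 - <<'E'
from plan import *
s=start(); st=np.array([.586,.2225]); a=np.radians(18)
g=st+.054*np.array([-np.sin(a),np.cos(a)]); print(g)
plan(line(s,(g[0],g[1],.15,108),25))
E
```

```text
[0.56931308 0.27385705]
{"dp": [[0.025, -0.032, 0.004], [0.027, -0.03, 0.004], [0.029, -0.0285, 0.004], [0.0305, -0.0265, 0.004], [0.032, -0.0245, 0.004]], "angular": [[0, 0, -3.5], [0, 0, -3.6], [0, 0, -3.5], [0, 0, -3.6], [0, 0, -3.5]]}
{"dp": [[0.034, -0.023, 0.004], [0.0345, -0.0205, 0.004], [0.0365, -0.018, 0.004], [0.037, -0.016, 0.004], [0.038, -0.014, 0.004]], "angular": [[0, 0, -3.6], [0, 0, -3.5], [0, 0, -3.6], [0, 0, -3.5], [0, 0, -3.6]]}
{"dp": [[0.039, -0.011, 0.004], [0.0395, -0.009, 0.004], [0.04, -0.0065, 0.004], [0.0405, -0.004, 0.004], [0.0405, -0.0015, 0.004]], "angular": [[0, 0, -3.5], [0, 0, -3.5], [0, 0, -3.6], [0, 0, -3.5], [0, 0, -3.6]]}
{"dp": [[0.0405, 0.001, 0.004], [0.04, 0.0035, 0.004], [0.0405, 0.0065, 0.004], [0.0395, 0.008, 0.004], [0.039, 0.011, 0.004]], "angular": [[0, 0, -3.5], [0, 0, -3.6], [0, 0, -3.5], [0, 0, -3.6], [0, 0, -3.5]]}
{"dp": [[0.038, 0.0135, 0.004], [0.0375, 0.016, 0.004], [0.0365, 0.0175, 0.0045], [0.035, 0.0205, 0.004], [0.0335, 0.022, 0.004]], "angular": [[0, 0, -3.6], [0, 0, -3.5], [0, 0, -3.6], [0, 0, -3.5], [0, 0, -3.5]]}
end [  0.5692   0.2736   0.1498 107.9566]
```

Call:
move_arm:
  dp:
    - [0.025,-0.032,0.004]
    - [0.027,-0.03,0.004]
    - [0.029,-0.0285,0.004]
    - [0.0305,-0.0265,0.004]
    - [0.032,-0.0245,0.004]
  angular:
    - [0,0,-3.5]
    - [0,0,-3.6]
    - [0,0,-3.5]
    - [0,0,-3.6]
    - [0,0,-3.5]
  claw: 1
  squeeze: 20

```text
clock: 1.7
ee_pos: [0.3065, -0.4913, 0.2305]
eef_rot: [180.0, -0.0, 37.2]
ft_force: [0.3, 0.5, -0.1]
gripper_width: 1.003
gripper_force: 0.0
```

Call:
move_arm:
  dp:
    - [0.034,-0.023,0.004]
    - [0.0345,-0.0205,0.004]
    - [0.0365,-0.018,0.004]
    - [0.037,-0.016,0.004]
    - [0.038,-0.014,0.004]
  angular:
    - [0,0,-3.6]
    - [0,0,-3.5]
    - [0,0,-3.6]
    - [0,0,-3.5]
    - [0,0,-3.6]

```text
clock: 2.2
ee_pos: [0.3723, -0.2997, 0.2106]
eef_rot: [179.9, 0.0, 55.0]
ft_force: [1.0, -0.9, -0.5]
gripper_width: 0.999
gripper_force: 0.0
```

Call:
move_arm:
  dp:
    - [0.039,-0.011,0.004]
    - [0.0395,-0.009,0.004]
    - [0.04,-0.0065,0.004]
    - [0.0405,-0.004,0.004]
    - [0.0405,-0.0015,0.004]
  angular:
    - [0,0,-3.5]
    - [0,0,-3.5]
    - [0,0,-3.6]
    - [0,0,-3.5]
    - [0,0,-3.6]

```text
clock: 2.7
ee_pos: [0.4384, -0.1078, 0.1905]
eef_rot: [179.9, -0.0, 72.7]
ft_force: [0.7, 0.1, -0.5]
gripper_width: 1.0
gripper_force: 0.0
```

Call:
move_arm:
  dp:
    - [0.0405,0.001,0.004]
    - [0.04,0.0035,0.004]
    - [0.0405,0.0065,0.004]
    - [0.0395,0.008,0.004]
    - [0.039,0.011,0.004]
  angular:
    - [0,0,-3.5]
    - [0,0,-3.6]
    - [0,0,-3.5]
    - [0,0,-3.6]
    - [0,0,-3.5]

```text
clock: 3.2
ee_pos: [0.504, 0.0839, 0.1704]
eef_rot: [180.0, 0.0, 90.4]
ft_force: [0.3, -0.3, -0.0]
gripper_width: 0.998
gripper_force: 0.0
```

Call:
move_arm:
  dp:
    - [0.038,0.0135,0.004]
    - [0.0375,0.016,0.004]
    - [0.0365,0.0175,0.0045]
    - [0.035,0.0205,0.004]
    - [0.0335,0.022,0.004]
  angular:
    - [0,0,-3.6]
    - [0,0,-3.5]
    - [0,0,-3.6]
    - [0,0,-3.5]
    - [0,0,-3.5]

```text
clock: 3.7
ee_pos: [0.57, 0.2751, 0.1498]
eef_rot: [180.0, 0.0, 108.1]
ft_force: [-0.6, -0.5, -0.2]
gripper_width: 0.998
gripper_force: 0.0
```

Call:
move_arm:
  dp:
    - [0,0,0.025]
    - [0,0,0.025]
    - [0,0,0.02]
    - [0,0,0.013]
    - [0,0,0.006]
  angular:
    - [0,0,0]
    - [0,0,0]
    - [0,0,0]
    - [0,0,0]
    - [0,0,0]

```text
clock: 4.2
ee_pos: [0.5688, 0.2732, 0.0596]
eef_rot: [-179.9, 0.0, 107.9]
ft_force: [0.4, 0.2, 0.8]
gripper_width: 1.001
gripper_force: 0.0
```

Call:
move_arm:
  dp:
    - [0,0,0]
    - [0,0,0]
    - [0,0,0]
    - [0,0,0]
    - [0,0,0]
  angular:
    - [0,0,0]
    - [0,0,0]
    - [0,0,0]
    - [0,0,0]
    - [0,0,0]
  claw: -0.4

```text
clock: 4.7
ee_pos: [0.5695, 0.2737, 0.0614]
eef_rot: [179.9, -0.0, 107.9]
ft_force: [0.6, 0.2, 0.3]
gripper_width: 0.301
gripper_force: 0.0
```

Run:
```python
from h import *
F={n:grab_frame(n) for n in("scene","top")}
a=F["top"]["color"][165:245,140:240];b=F["scene"]["color"][120:200,280:380]
cv2.imwrite("pics/g1.png",np.hstack([cv2.resize(i,(400,320),interpolation=2) for i in(a,b)]))
print(get_obs()["ft_force"],get_obs()["gripper_width"])
```

```text
[-0.83624101  0.64371085  0.46317511] 0.29780157415201275
```

View pics/g1.png

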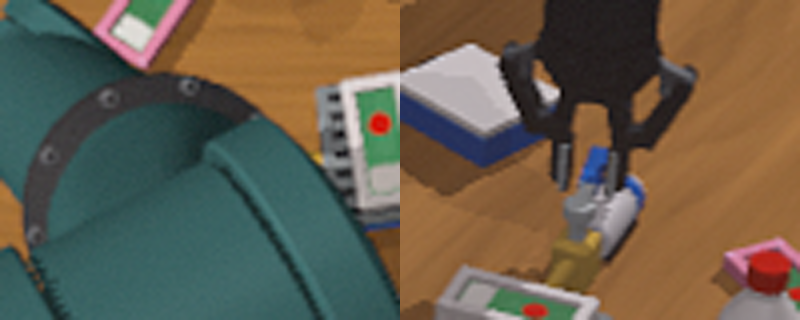

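Call:
move_arm:
  dp:
    - [0,0,0]
    - [0,0,0]
    - [0,0,0]
    - [0,0,0]
    - [0,0,0]
  angular:
    - [0,0,0]
    - [0,0,0]
    - [0,0,0]
    - [0,0,0]
    - [0,0,0]
  claw: -1

```text
clock: 5.3
ee_pos: [0.5706, 0.2744, 0.0613]
eef_rot: [179.8, -0.1, 108.0]
ft_force: [4.7, 1.1, 0.3]
gripper_width: 0.162
gripper_force: 19.8
```

```bash
cat > arc.py <<'E'
from plan import *
# angles: handle direction measured from +y toward -x (deg)
def arc(st,r,a0,a1,n,z,off=0,yawoff=90):
    out=[]
    for k in range(1,n+1):
        a=a0+(a1-a0)*k/n; t=np.radians(a)
        out.append((st[0]-r*np.sin(t),st[1]+r*np.cos(t),z,a+yawoff))
    return out
E
python3 - <<'E'
from arc import *
o=get_obs(); print(o["ee_pos"],o["eef_rot"],o["ft_force"],o["wrist_torque"],o["gripper_width"])
st=np.array([.586,.2225]); d=o["ee_pos"][:2]-st; r=np.hypot(*d); a=np.degrees(np.arctan2(-d[0],d[1])); print(r,a)
plan(arc(st,r,a,98,15,o["ee_pos"][2]))
E
```

```text
[0.57058844 0.27436578 0.06128404] [ 1.79822587e+02 -5.05630457e-02  1.07970838e+02] [4.70754425 1.10733654 0.31236145] [ 0.291824   -0.90263971  0.15664391] 0.16200810465541568
0.054107075993906156 16.54895900700509
{"dp": [[0.0, -0.005, 0.0], [-0.0005, -0.0055, 0.0], [0.0, -0.005, 0.0], [-0.0005, -0.005, 0.0], [0.0, -0.005, 0.0]], "angular": [[0, 0, -4.0], [0, 0, -5.4], [0, 0, -5.5], [0, 0, -5.4], [0, 0, -5.4]]}
{"dp": [[-0.0005, -0.005, 0.0], [0.0, -0.0055, 0.0], [-0.0005, -0.005, 0.0], [0.0, -0.005, 0.0], [-0.0005, -0.005, 0.0]], "angular": [[0, 0, -5.5], [0, 0, -5.4], [0, 0, -5.4], [0, 0, -5.4], [0, 0, -5.5]]}
{"dp": [[0.0, -0.0055, 0.0], [-0.0005, -0.005, 0.0], [0.0, -0.005, 0.0], [-0.0005, -0.005, 0.0], [0.0, -0.005, 0.0]], "angular": [[0, 0, -5.4], [0, 0, -5.4], [0, 0, -5.5], [0, 0, -5.4], [0, 0, -5.4]]}
end [5.324000e-01 2.152000e-01 6.130000e-02 1.879708e+02]
```

Call:
move_arm:
  dp:
    - [0.0,-0.005,0.0]
    - [-0.0005,-0.0055,0.0]
    - [0.0,-0.005,0.0]
    - [-0.0005,-0.005,0.0]
    - [0.0,-0.005,0.0]
  angular:
    - [0,0,-4.0]
    - [0,0,-5.4]
    - [0,0,-5.5]
    - [0,0,-5.4]
    - [0,0,-5.4]

```text
clock: 5.8
ee_pos: [0.5512, 0.2621, 0.0614]
eef_rot: [179.6, 0.1, 133.9]
ft_force: [10.2, 1.6, -3.2]
gripper_width: 0.159
gripper_force: 22.9
```

Call:
move_arm:
  dp:
    - [-0.0005,-0.005,0.0]
    - [0.0,-0.0055,0.0]
    - [-0.0005,-0.005,0.0]
    - [0.0,-0.005,0.0]
    - [-0.0005,-0.005,0.0]
  angular:
    - [0,0,-5.5]
    - [0,0,-5.4]
    - [0,0,-5.4]
    - [0,0,-5.4]
    - [0,0,-5.5]

```text
clock: 6.3
ee_pos: [0.539, 0.2417, 0.0614]
eef_rot: [179.5, 0.4, 161.1]
ft_force: [12.2, 5.1, -6.9]
gripper_width: 0.16
gripper_force: 22.0
```

Run:
```python
from arc import *
o=get_obs(); print(o["ee_pos"],o["eef_rot"],o["ft_force"],o["wrist_torque"],o["gripper_width"])
```

```text
[0.5390267  0.24172242 0.06143804] [179.49575823   0.35152012 161.09273841] [12.19914655  5.10910601 -6.92718293] [ 0.83557337 -2.31398155  0.22981042] 0.15972635108471758
```

Call:
move_arm:
  dp:
    - [0.0005,-0.0055,0.0]
    - [0.0,-0.005,0.0]
    - [0.0005,-0.005,0.0]
    - [0.0,-0.005,0.0]
    - [0.0,-0.005,0.0]
  angular:
    - [0,0,-5.4]
    - [0,0,-5.4]
    - [0,0,-5.5]
    - [0,0,-5.4]
    - [0,0,-5.4]

```text
clock: 6.8
ee_pos: [0.5366, 0.2204, 0.0619]
eef_rot: [179.3, 0.8, -171.9]
ft_force: [13.7, 13.9, -13.4]
gripper_width: 0.159
gripper_force: 23.4
```

Call:
move_arm:
  dp:
    - [0,0,0]
    - [0,-0.001,0]
    - [0,0,0]
    - [0,0,0]
    - [0,0,0]
  angular:
    - [0,0,0]
    - [0,0,0]
    - [0,0,0]
    - [0,0,0]
    - [0,0,0]

```text
clock: 7.3
ee_pos: [0.5366, 0.2205, 0.0619]
eef_rot: [179.2, 0.8, -172.1]
ft_force: [15.4, 11.0, -12.7]
gripper_width: 0.16
gripper_force: 22.0
```

Run:
```python
from arc import *
o=get_obs(); print(o["ee_pos"],o["eef_rot"],o["ft_force"],o["wrist_torque"],o["gripper_width"])
```

```text
[0.53659504 0.22048867 0.06190628] [ 179.21383914    0.79691403 -172.14572751] [ 15.38714419  10.9743132  -12.68402566] [ 2.16481769 -2.94788922 -0.32201361] 0.15958264804494465
```

Call:
move_arm:
  dp:
    - [0,0.003,0]
    - [0,0,0]
    - [0,0,0]
    - [0,0,0]
    - [0,0,0]
  angular:
    - [0,0,0]
    - [0,0,0]
    - [0,0,0]
    - [0,0,0]
    - [0,0,0]
  claw: -0.3

```text
clock: 7.8
ee_pos: [0.528, 0.2161, 0.0606]
eef_rot: [-179.9, -0.1, -172.0]
ft_force: [0.7, -0.1, -0.2]
gripper_width: 0.351
gripper_force: 0.0
```

Call:
move_arm:
  dp:
    - [0,0,-0.01]
    - [0,0,-0.02]
    - [0,0,-0.03]
    - [0,0,-0.04]
    - [0,0,-0.04]
  angular:
    - [0,0,0]
    - [0,0,0]
    - [0,0,0]
    - [0,0,0]
    - [0,0,0]

```text
clock: 8.3
ee_pos: [0.5281, 0.2165, 0.2025]
eef_rot: [-180.0, -0.1, -172.0]
ft_force: [0.9, -0.8, 0.1]
gripper_width: 0.352
gripper_force: 0.0
```

Run:
```python
from plan import *
s=start(); s[3]%=360; print(s)
plan(line(s,(.4541,.0837,.10,189.8),10),s)
```

```text
[np.float64(0.5280521248276057), np.float64(0.21650096703535135), np.float64(0.20247177078518924), np.float64(187.98161044756915)]
{"dp": [[0.009, -0.012, 0.01], [0.0095, -0.012, 0.0105], [0.009, -0.0125, 0.01], [0.0095, -0.012, 0.0105], [0.009, -0.012, 0.01]], "angular": [[0, 0, -0.2], [0, 0, -0.2], [0, 0, -0.1], [0, 0, -0.2], [0, 0, -0.2]]}
{"dp": [[0.0095, -0.012, 0.0105], [0.0095, -0.012, 0.01], [0.0095, -0.0115, 0.0105], [0.0095, -0.012, 0.01], [0.0095, -0.012, 0.0105]], "angular": [[0, 0, -0.2], [0, 0, -0.2], [0, 0, -0.2], [0, 0, -0.1], [0, 0, -0.2]]}
end [4.540000e-01 8.360000e-02 1.000000e-01 1.897816e+02]
```

Call:
move_arm:
  dp:
    - [0.009,-0.012,0.01]
    - [0.0095,-0.012,0.0105]
    - [0.009,-0.0125,0.01]
    - [0.0095,-0.012,0.0105]
    - [0.009,-0.012,0.01]
  angular:
    - [0,0,-0.2]
    - [0,0,-0.2]
    - [0,0,-0.1]
    - [0,0,-0.2]
    - [0,0,-0.2]
  claw: 0.45

```text
clock: 8.8
ee_pos: [0.4915, 0.1496, 0.1502]
eef_rot: [-180.0, 0.0, -171.1]
ft_force: [0.1, -0.8, -0.6]
gripper_width: 0.726
gripper_force: 0.0
```

Call:
move_arm:
  dp:
    - [0.0095,-0.012,0.0105]
    - [0.0095,-0.012,0.01]
    - [0.0095,-0.0115,0.0105]
    - [0.0095,-0.012,0.01]
    - [0.0095,-0.012,0.0105]
  angular:
    - [0,0,-0.2]
    - [0,0,-0.2]
    - [0,0,-0.2]
    - [0,0,-0.1]
    - [0,0,-0.2]

```text
clock: 9.3
ee_pos: [0.4545, 0.0834, 0.0987]
eef_rot: [-180.0, 0.1, -170.2]
ft_force: [0.1, -0.0, 0.4]
gripper_width: 0.724
gripper_force: 0.0
```

Run:
```python
from h import *
F={n:grab_frame(n) for n in("scene","top")}
a=F["top"]["color"][165:265,140:265];b=F["scene"]["color"][125:225,225:350]
cv2.imwrite("pics/g2.png",np.hstack([cv2.resize(i,(400,320),interpolation=2) for i in(a,b)]))
o=get_obs();print(o["ee_pos"],o["eef_rot"],o["gripper_width"])
for n,s,r in(("top",(202,216),12),("scene",(312,178),12)):
    try:
        h,oo,bb=mask_from(F[n],lambda b:(lambda v:(v[...,0]>100)&(v[...,0]<125)&(v[...,1]>130)&(v[...,2]>70))(cv2.cvtColor(b,cv2.COLOR_BGR2HSV)),s,r)
        c,wh,a=cv2.minAreaRect(h); q=cv2.boxPoints((c,wh,a)); print(n,np.array([ray(F[n],(p+.5)/S-.5+oo,.064) for p in q]).round(4)[:,:2].tolist())
    except Exception as e: print(n,e)
```

```text
[0.45245659 0.08125245 0.09769238] [-179.83366113   -0.24616144 -170.35689347] 0.7275691296120861
top [[0.5564, 0.2277], [0.5573, 0.2146], [0.5208, 0.211], [0.5199, 0.224]]
scene [[0.5263, 0.197], [0.5164, 0.2207], [0.5582, 0.2262], [0.5675, 0.2026]]
```

View pics/g2.png

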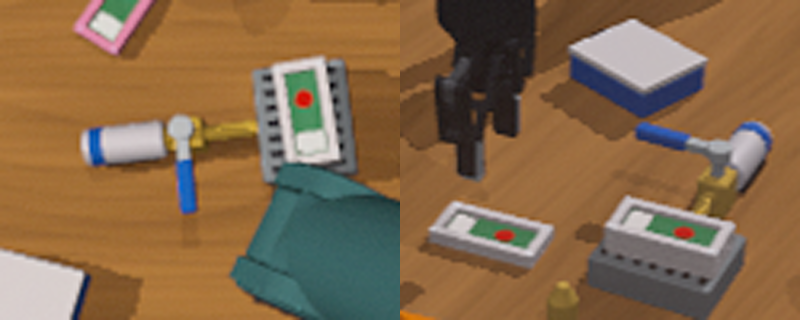

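Call:
move_arm:
  dp:
    - [0,0,0.025]
    - [0,0,0.02]
    - [0,0,0.015]
    - [0,0,0.01]
    - [0,0,0.006]
  angular:
    - [0,0,0]
    - [0,0,0]
    - [0,0,0]
    - [0,0,0]
    - [0,0,0]
  claw: 0.36

```text
clock: 9.9
ee_pos: [0.4556, 0.0851, 0.0223]
eef_rot: [180.0, 0.1, -170.2]
ft_force: [0.1, 0.3, 0.2]
gripper_width: 0.681
gripper_force: 0.0
```

Call:
move_arm:
  dp:
    - [0,0,0.001]
    - [0,0,0]
    - [0,0,0.001]
    - [0,0,0]
    - [0,0,0]
  angular:
    - [0,0,0]
    - [0,0,0]
    - [0,0,0]
    - [0,0,0]
    - [0,0,0]

```text
clock: 10.4
ee_pos: [0.4548, 0.0839, 0.0206]
eef_rot: [-180.0, 0.0, -170.3]
ft_force: [-0.4, -0.5, -0.5]
gripper_width: 0.682
gripper_force: 0.0
```

Run:
```python
from h import *
f=grab_frame("scene");
cv2.imwrite("pics/g3.png",cv2.resize(f["color"][160:220,215:295],(800,600),interpolation=2))
```

```text
(no output)
```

View pics/g3.png

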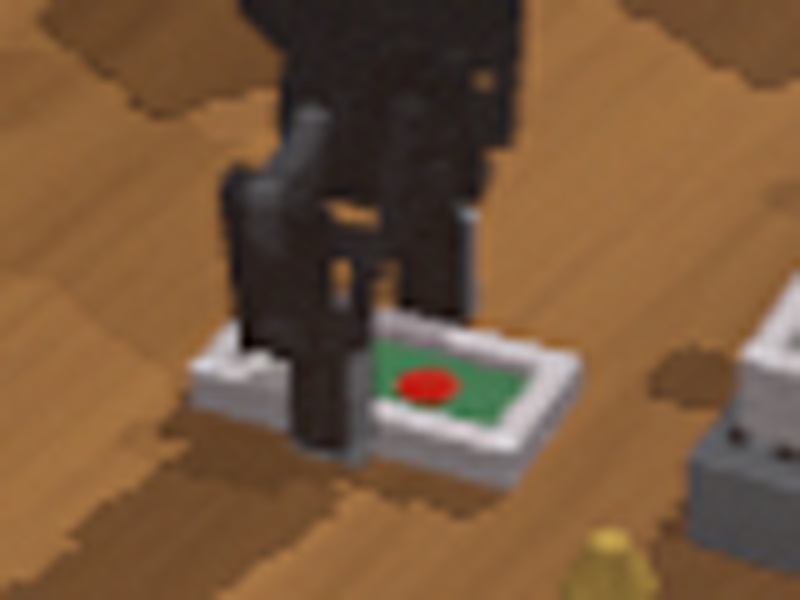

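Call:
move_arm:
  dp:
    - [0,0,0]
    - [0,0,0]
    - [0,0,0]
    - [0,0,0]
    - [0,0,0]
  angular:
    - [0,0,0]
    - [0,0,0]
    - [0,0,0]
    - [0,0,0]
    - [0,0,0]
  claw: -1
  squeeze: 25

```text
clock: 10.95
ee_pos: [0.4547, 0.0839, 0.0206]
eef_rot: [-180.0, 0.0, -170.2]
ft_force: [-0.1, 0.2, 5.8]
gripper_width: 0.53
gripper_force: 25.6
```

Call:
move_arm:
  dp:
    - [0,0,0]
    - [0,0,0]
    - [0,0,0]
    - [0,0,-0.005]
    - [0,0,-0.015]
  angular:
    - [0,0,0]
    - [0,0,0]
    - [0,0,0]
    - [0,0,0]
    - [0,0,0]

```text
clock: 11.45
ee_pos: [0.4539, 0.0837, 0.0398]
eef_rot: [-180.0, -0.1, -170.2]
ft_force: [0.0, -0.4, 0.3]
gripper_width: 0.531
gripper_force: 26.0
```

Run:
```python
from plan import *
s=start(); s[3]%=360; print(s)
s[:2]=[.4545,.0838]; s[3]=189.8
a=(.4545,.0838,.13,189.8); b=(.6025,.1172,.105,188.8)
plan(line(s,a,5)+line(a,b,10),s)
```

```text
[np.float64(0.4538857344517902), np.float64(0.0837295712424981), np.float64(0.039826146206778684), np.float64(189.78568726893275)]
{"dp": [[0.0, 0.0, -0.018], [0.0, 0.0, -0.018], [0.0, 0.0, -0.018], [0.0, 0.0, -0.018], [0.0, 0.0, -0.018]], "angular": [[0, 0, 0.0], [0, 0, 0.0], [0, 0, 0.0], [0, 0, 0.0], [0, 0, 0.0]]}
{"dp": [[-0.015, 0.001, 0.0025], [-0.0155, 0.0005, 0.0025], [-0.015, 0.001, 0.0025], [-0.015, 0.0005, 0.0025], [-0.015, 0.001, 0.0025]], "angular": [[0, 0, 0.1], [0, 0, 0.1], [0, 0, 0.1], [0, 0, 0.1], [0, 0, 0.1]]}
{"dp": [[-0.0155, 0.001, 0.0025], [-0.015, 0.001, 0.0025], [-0.015, 0.001, 0.0025], [-0.0155, 0.001, 0.0025], [-0.015, 0.001, 0.0025]], "angular": [[0, 0, 0.1], [0, 0, 0.1], [0, 0, 0.1], [0, 0, 0.1], [0, 0, 0.1]]}
end [6.025e-01 1.173e-01 1.048e-01 1.888e+02]
```

Call:
move_arm:
  dp:
    - [0.0,0.0,-0.018]
    - [0.0,0.0,-0.018]
    - [0.0,0.0,-0.018]
    - [0.0,0.0,-0.018]
    - [0.0,0.0,-0.018]
  angular:
    - [0,0,0]
    - [0,0,0]
    - [0,0,0]
    - [0,0,0]
    - [0,0,0]

```text
clock: 11.95
ee_pos: [0.4542, 0.0837, 0.131]
eef_rot: [180.0, -0.1, -170.2]
ft_force: [0.6, 0.0, 0.3]
gripper_width: 0.531
gripper_force: 26.0
```

Call:
move_arm:
  dp:
    - [-0.015,0.001,0.0025]
    - [-0.0155,0.0005,0.0025]
    - [-0.015,0.001,0.0025]
    - [-0.015,0.0005,0.0025]
    - [-0.015,0.001,0.0025]
  angular:
    - [0,0,0.1]
    - [0,0,0.1]
    - [0,0,0.1]
    - [0,0,0.1]
    - [0,0,0.1]

```text
clock: 12.45
ee_pos: [0.5286, 0.1001, 0.1176]
eef_rot: [-180.0, -0.1, -170.8]
ft_force: [0.2, 0.2, -0.3]
gripper_width: 0.533
gripper_force: 26.1
```

Call:
move_arm:
  dp:
    - [-0.0155,0.001,0.0025]
    - [-0.015,0.001,0.0025]
    - [-0.015,0.001,0.0025]
    - [-0.0155,0.001,0.0025]
    - [-0.015,0.001,0.0025]
  angular:
    - [0,0,0.1]
    - [0,0,0.1]
    - [0,0,0.1]
    - [0,0,0.1]
    - [0,0,0.1]

```text
clock: 12.95
ee_pos: [0.6028, 0.1171, 0.1049]
eef_rot: [180.0, -0.1, -171.3]
ft_force: [-0.3, -0.3, -0.3]
gripper_width: 0.53
gripper_force: 26.1
```

Run:
```python
from h import *
F={n:grab_frame(n) for n in("scene","top")}
a=F["top"]["color"][160:240,185:285];b=F["scene"]["color"][150:230,260:360]
cv2.imwrite("pics/g4.png",np.hstack([cv2.resize(i,(400,320),interpolation=2) for i in(a,b)]))
np.savez("hov.npz",s=F["scene"]["color"],t=F["top"]["color"])
o=get_obs();print(o["ee_pos"],o["eef_rot"],o["gripper_width"])
```

```text
[0.60431661 0.11751661 0.10502569] [ 1.79935946e+02  5.96643527e-02 -1.71312805e+02] 0.5278811981059425
```

View pics/g4.png

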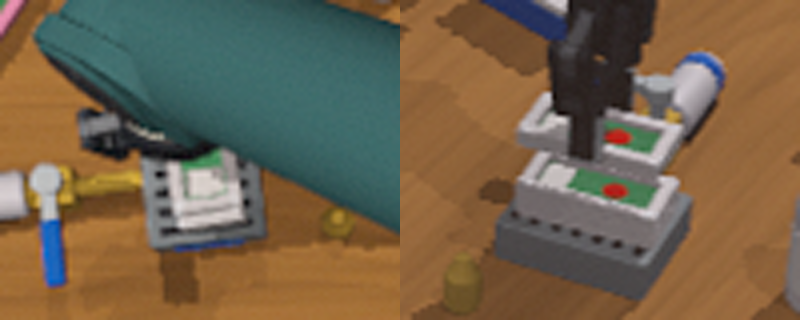

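```bash
cat > held.py <<'E'
from h import *
import sys
zt=float(sys.argv[1]); out=sys.argv[2]
f=grab_frame("scene")
x0,y0,w=280,155,70
im=f["color"][y0:y0+w,x0:x0+w]; big=cv2.resize(im,None,fx=S,fy=S,interpolation=cv2.INTER_CUBIC)
m=white(big).astype(np.uint8)
# expected region of the top face of the held carrier, slightly grown
q=cv2.convexHull(tocrop(proj(f,box(.6028,.1171,8.7,zt,zt,.104,.056)),(x0,y0)).astype(np.int32))
reg=np.zeros_like(m); cv2.fillPoly(reg,[q],1); m&=reg
n,l,st,ce=cv2.connectedComponentsWithStats(m); keep=[k for k in range(1,n) if st[k,4]>400]; print([(k,st[k].tolist()) for k in keep])
h=cv2.convexHull(np.argwhere(np.isin(l,keep))[:,::-1].astype(np.int32))[:,0]
for L in(None,8.8):
    p,s=fit([(f,h,(x0,y0))],[.6028,.1171,8.8],zt,zt); 
print("held",p.round(4),s,"corr. to pile(scene .6035 .1168 8.83)")
cv2.polylines(big,[h],True,(0,0,255),1)
cv2.polylines(big,[cv2.convexHull(tocrop(proj(f,box(*p,zt,zt)),(x0,y0)).astype(np.int32))],True,(255,0,255),1)
cv2.polylines(big,[cv2.convexHull(tocrop(proj(f,box(.6035,.1168,8.83,.054,.054)),(x0,y0)).astype(np.int32))],True,(0,255,255),1)
cv2.imwrite(out,big)
E
python3 held.py .0964 pics/g5.png
```

```text
[(1, [79, 145, 103, 85, 3720]), (2, [252, 180, 160, 111, 6015])]
held [0.6055 0.1146 9.0787] 0.9443546559524821 corr. to pile(scene .6035 .1168 8.83)
```

View pics/g5.png

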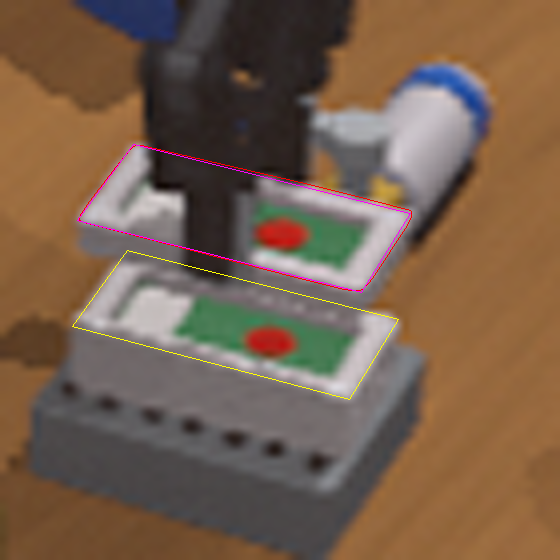

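Call:
move_arm:
  dp:
    - [0,0,0.006]
    - [0,0,0.006]
    - [0,0,0.006]
    - [0,0,0.005]
    - [0,0,0.003]
  angular:
    - [0,0,0]
    - [0,0,0]
    - [0,0,0]
    - [0,0,0]
    - [0,0,0]

```text
clock: 13.6
ee_pos: [0.6021, 0.1171, 0.0785]
eef_rot: [-180.0, -0.1, -171.2]
ft_force: [-0.2, -0.3, -0.4]
gripper_width: 0.533
gripper_force: 26.1
```

```bash
cat > top.py <<'E'
# top camera: front end edge of the pile top / held carrier, along the carrier's own axes
from h import *
import sys
zt=float(sys.argv[1])
f=grab_frame("top"); g=cv2.cvtColor(f["color"],cv2.COLOR_BGR2HSV).astype(np.float32)
g=g[...,2]-g[...,1]*.5
c,s=np.cos(np.radians(8.8)),np.sin(np.radians(8.8))
def prof(us,vs):  # average intensity on lines
    U,V=np.meshgrid(us,vs,indexing="ij"); P=np.stack([.6025+c*U-s*V,.117+s*U+c*V,np.full(U.shape,zt)],-1).reshape(-1,3)
    p=proj(f,P).astype(np.float32); return cv2.remap(g,p[:,0].reshape(U.shape),p[:,1].reshape(U.shape),cv2.INTER_CUBIC)
u=np.arange(-.066,-.024,.003); print("u",list(zip((u*1000).round().astype(int).tolist(),prof(u,np.arange(-.014,.015,.002)).mean(1).astype(int).tolist())))
v=np.arange(-.036,.037,.003); print("v",list(zip((v*1000).round().astype(int).tolist(),prof(np.arange(-.042,-.03,.002),v).mean(0).astype(int).tolist())))
E
O=$(python3 -c "
from station import *;import numpy as np
z=np.mean([get_obs()['ee_pos'][2] for _ in range(3)]);print(round(z-.0206+.012,4))"); echo $O; python3 held.py $O pics/g6.png; python3 top.py $O
```

```text
0.0699
[(1, [69, 213, 104, 85, 3637]), (3, [243, 256, 156, 105, 5848])]
held [0.6034 0.1145 8.2967] 0.9497853518956213 corr. to pile(scene .6035 .1168 8.83)
u [(-66, 36), (-63, 51), (-60, 110), (-57, 88), (-54, 74), (-51, 96), (-48, 172), (-45, 201), (-42, 187), (-39, 169), (-36, 191), (-33, 193), (-30, 181), (-27, 174)]
v [(-36, 77), (-33, 92), (-30, 82), (-27, 58), (-24, 141), (-21, 189), (-18, 186), (-15, 164), (-12, 179), (-9, 190), (-6, 195), (-3, 196), (0, 196), (3, 195), (6, 197), (9, 174), (12, 147), (15, 187), (18, 206), (21, 183), (24, 118), (27, 87), (30, 91), (33, 94), (36, 119)]
```

```bash
cat > cmp.py <<'E'
from h import *
import sys
zt=float(sys.argv[1])
fs={n:grab_frame(n) for n in("top","scene")}
c,s=np.cos(np.radians(8.8)),np.sin(np.radians(8.8))
def prof(f,img,us,vs,z,ax):
    g=cv2.cvtColor(img,cv2.COLOR_BGR2HSV).astype(np.float32); g=g[...,2]-g[...,1]*.5
    U,V=np.meshgrid(us,vs,indexing="ij"); P=np.stack([.6025+c*U-s*V,.117+s*U+c*V,np.full(U.shape,z)],-1).reshape(-1,3)
    p=proj(f,P).astype(np.float32); return cv2.remap(g,p[:,0].reshape(U.shape),p[:,1].reshape(U.shape),cv2.INTER_CUBIC).mean(ax)
def cross(x,y,t): # outermost crossing from the outside
    for i in range(len(x)-1):
        if y[i]<t<=y[i+1]: return round(1000*(x[i]+(x[i+1]-x[i])*(t-y[i])/(y[i+1]-y[i])),2)
for n in fs:
    old=cv2.imread(f"pics/{n}0.png")
    for nm,img,z in(("pile",old,.054),("held",fs[n]["color"],zt)):
        f=fs[n]; r={}
        e=np.arange(.0,.018,.0005)
        a=np.arange(-.042,-.026,.002); b=np.arange(.026,.043,.002); m=np.arange(-.018,.019,.002)
        uf=-.055+e; r["front"]=[cross(uf,prof(f,img,uf,m,z,1),t) for t in(120,140,160)]
        ub=.055-e; r["back"]=[cross(ub,prof(f,img,ub,m,z,1),t) for t in(120,140,160)]
        vf=-.032+e; vb=.032-e
        for k,A in(("F",a),("B",b)):
            r["right"+k]=[cross(vf,prof(f,img,A,vf,z,0),t) for t in(120,140,160)]
            r["left"+k]=[cross(vb,prof(f,img,A,vb,z,0),t) for t in(120,140,160)]
        print(n,nm,r)
E
python3 cmp.py .0699
```

```text
top pile {'front': [np.float64(-48.83), np.float64(-48.29), np.float64(-47.72)], 'back': [np.float64(45.7), np.float64(45.06), np.float64(44.34)], 'rightF': [np.float64(-23.43), np.float64(-22.94), np.float64(-22.4)], 'leftF': [np.float64(24.99), np.float64(24.11), np.float64(23.27)], 'rightB': [np.float64(-23.06), np.float64(-22.53), np.float64(-21.96)], 'leftB': [np.float64(25.54), np.float64(24.74), np.float64(23.96)]}
top held {'front': [np.float64(-49.78), np.float64(-49.02), np.float64(-48.28)], 'back': [None, None, None], 'rightF': [np.float64(-24.31), np.float64(-23.73), np.float64(-23.03)], 'leftF': [np.float64(23.8), np.float64(22.99), np.float64(22.19)], 'rightB': [None, None, None], 'leftB': [None, None, None]}
scene pile {'front': [np.float64(-46.02), np.float64(-45.44), np.float64(-44.73)], 'back': [np.float64(48.4), np.float64(47.55), np.float64(46.68)], 'rightF': [np.float64(-25.47), np.float64(-24.16), np.float64(-23.0)], 'leftF': [np.float64(23.07), np.float64(22.27), np.float64(21.41)], 'rightB': [np.float64(-24.99), np.float64(-23.75), np.float64(-22.65)], 'leftB': [np.float64(23.22), np.float64(22.65), np.float64(22.03)]}
scene held {'front': [np.float64(-46.45), np.float64(-45.77), np.float64(-45.0)], 'back': [np.float64(48.05), np.float64(47.22), np.float64(46.48)], 'rightF': [np.float64(-25.74), np.float64(-24.18), np.float64(-22.3)], 'leftF': [None, None, None], 'rightB': [np.float64(-26.74), np.float64(-25.26), np.float64(-24.05)], 'leftB': [np.float64(22.18), np.float64(21.66), np.float64(21.06)]}
```

Call:
move_arm:
  dp:
    - [-0.0005,0.001,0]
    - [0,0,0]
    - [0,0,0]
    - [0,0,0.001]
    - [0,0,0]
  angular:
    - [0,0,-0.2]
    - [0,0,0]
    - [0,0,0]
    - [0,0,0]
    - [0,0,0]

```text
clock: 14.3
ee_pos: [0.6029, 0.1183, 0.0782]
eef_rot: [-180.0, -0.0, -171.0]
ft_force: [-0.8, 0.6, 0.1]
gripper_width: 0.53
gripper_force: 26.1
```

```bash
python3 held.py .0687 pics/g7.png; python3 cmp.py .0687 | grep held | sed 's/np.float64//g'; python3 -c "
from station import *
o=get_obs();print(o['ee_pos'],o['ft_force'])"
```

```text
[(1, [74, 213, 101, 85, 3679]), (3, [246, 256, 158, 105, 5749])]
held [0.604  0.1168 8.6341] 0.9559564556101162 corr. to pile(scene .6035 .1168 8.83)
top held {'front': [(-49.07), (-48.14), (-47.33)], 'back': [None, None, None], 'rightF': [(-23.47), (-22.92), (-22.14)], 'leftF': [(24.56), (23.71), (22.84)], 'rightB': [None, None, None], 'leftB': [None, None, None]}
scene held {'front': [(-45.92), (-45.25), (-44.48)], 'back': [(48.63), (47.73), (46.95)], 'rightF': [(-24.17), (-22.63), (-21.09)], 'leftF': [None, None, None], 'rightB': [(-25.15), (-23.7), (-22.51)], 'leftB': [(23.64), (23.11), (22.55)]}
[0.60300115 0.1183254  0.07825714] [-0.0469712   0.09670437 -0.54053383]
```

Call:
move_arm:
  dp:
    - [0,0.0003,0.001]
    - [0,0,0.001]
    - [0,0,0.0005]
    - [0,0,0.0005]
    - [0,0,0]
  angular:
    - [0,0,0]
    - [0,0,0]
    - [0,0,0]
    - [0,0,0]
    - [0,0,0]

```text
clock: 14.95
ee_pos: [0.6029, 0.1186, 0.0752]
eef_rot: [-180.0, -0.0, -171.0]
ft_force: [-0.2, 0.5, 0.0]
gripper_width: 0.526
gripper_force: 26.1
```

Call:
move_arm:
  dp:
    - [0,0,0.0005]
    - [0,0,0]
    - [0,0,0]
    - [0,0,0]
    - [0,0,0]
  angular:
    - [0,0,0]
    - [0,0,0]
    - [0,0,0]
    - [0,0,0]
    - [0,0,0]

```text
clock: 15.45
ee_pos: [0.603, 0.1186, 0.0748]
eef_rot: [180.0, 0.0, -171.1]
ft_force: [0.2, 0.6, -0.4]
gripper_width: 0.529
gripper_force: 26.1
```

```bash
python3 held.py .0665 pics/g8.png; python3 cmp.py .0665 | grep held | sed 's/np.float64//g'; python3 -c "
from station import *
o=get_obs();print(o['ee_pos'],o['ft_force'])"
```

```text
[(1, [75, 220, 100, 86, 3677]), (2, [246, 259, 157, 110, 5971])]
held [0.6046 0.1158 8.4137] 0.9529575389461382 corr. to pile(scene .6035 .1168 8.83)
top held {'front': [(-48.93), (-48.1), (-47.31)], 'back': [None, None, None], 'rightF': [(-23.24), (-22.65), (-21.87)], 'leftF': [(25.0), (24.14), (23.28)], 'rightB': [None, None, None], 'leftB': [None, None, None]}
scene held {'front': [(-45.23), (-44.56), (-43.76)], 'back': [(49.18), (48.35), (47.59)], 'rightF': [(-25.96), (-24.27), (-22.73)], 'leftF': [None, None, None], 'rightB': [(-26.24), (-24.92), (-23.84)], 'leftB': [(22.27), (21.74), (21.18)]}
[0.6030069  0.11864842 0.07482019] [-0.20425314  0.36778146 -0.36848582]
```

Call:
move_arm:
  dp:
    - [0.0002,0,0.0005]
    - [0,0,0]
    - [0,0,0]
    - [0,0,0]
    - [0,0,0]
  angular:
    - [0,0,0]
    - [0,0,0]
    - [0,0,0]
    - [0,0,0]
    - [0,0,0]

```text
clock: 16.1
ee_pos: [0.603, 0.1187, 0.0747]
eef_rot: [-180.0, 0.0, -171.0]
ft_force: [-1.2, -0.7, 4.6]
gripper_width: 0.528
gripper_force: 26.6
```

Call:
move_arm:
  dp:
    - [0,0,0.0005]
    - [0,0,0]
    - [0,0,0]
    - [0,0,0]
    - [0,0,0]
  angular:
    - [0,0,0]
    - [0,0,0]
    - [0,0,0]
    - [0,0,0]
    - [0,0,0]

```text
clock: 16.6
ee_pos: [0.603, 0.1187, 0.0746]
eef_rot: [-180.0, 0.0, -171.0]
ft_force: [-1.1, -1.1, 9.0]
gripper_width: 0.53
gripper_force: 27.0
```

Call:
move_arm:
  dp:
    - [0,0,-0.0006]
    - [0,0,0]
    - [0,0,0]
    - [0,0,0]
    - [0,0,0]
  angular:
    - [0,0,0]
    - [0,0,0]
    - [0,0,0]
    - [0,0,0]
    - [0,0,0]

```text
clock: 17.1
ee_pos: [0.603, 0.1187, 0.0747]
eef_rot: [-180.0, 0.0, -171.0]
ft_force: [-0.3, -1.1, 5.4]
gripper_width: 0.53
gripper_force: 26.7
```

```bash
python3 held.py .066 pics/g8.png; python3 cmp.py .066 | grep held | sed 's/np.float64//g'
```

```text
[(1, [74, 221, 101, 85, 3679]), (2, [246, 259, 156, 110, 5991])]
held [0.6042 0.1163 8.6391] 0.9544270629349451 corr. to pile(scene .6035 .1168 8.83)
top held {'front': [(-48.92), (-48.08), (-47.26)], 'back': [None, None, None], 'rightF': [(-23.27), (-22.69), (-21.89)], 'leftF': [(25.05), (24.19), (23.31)], 'rightB': [None, None, None], 'leftB': [None, None, None]}
scene held {'front': [(-45.42), (-44.77), (-44.03)], 'back': [(49.04), (48.19), (47.4)], 'rightF': [(-25.13), (-23.54), (-22.01)], 'leftF': [None, None, None], 'rightB': [(-25.7), (-24.41), (-23.34)], 'leftB': [(22.9), (22.36), (21.78)]}
```

Call:
move_arm:
  dp:
    - [0,0,-0.0015]
    - [0.0004,0,0]
    - [0,0,0]
    - [0,0,0.001]
    - [0,0,0.0004]
  angular:
    - [0,0,0]
    - [0,0,0]
    - [0,0,0]
    - [0,0,0]
    - [0,0,0]

```text
clock: 17.75
ee_pos: [0.6022, 0.1185, 0.0747]
eef_rot: [-180.0, -0.0, -171.0]
ft_force: [-2.0, -2.0, 5.9]
gripper_width: 0.531
gripper_force: 26.7
```

Call:
move_arm:
  dp:
    - [0,0,0]
    - [0,0,0]
    - [0,0,0]
    - [0,0,0]
    - [0,0,0]
  angular:
    - [0,0,0]
    - [0,0,0]
    - [0,0,0]
    - [0,0,0]
    - [0,0,0]

```text
clock: 18.25
ee_pos: [0.6022, 0.1186, 0.0747]
eef_rot: [-180.0, -0.0, -171.0]
ft_force: [-2.2, -1.2, 4.6]
gripper_width: 0.526
gripper_force: 26.6
```

Call:
move_arm:
  dp:
    - [0,0,0]
    - [0,0,0]
    - [0,0,0]
    - [0,0,0]
    - [0,0,0]
  angular:
    - [0,0,0]
    - [0,0,0]
    - [0,0,0]
    - [0,0,0]
    - [0,0,0]
  claw: 0.45

```text
clock: 18.75
ee_pos: [0.6024, 0.1186, 0.0743]
eef_rot: [180.0, -0.0, -171.0]
ft_force: [0.6, -0.3, -0.4]
gripper_width: 0.724
gripper_force: 0.0
```

Call:
move_arm:
  dp:
    - [0,0,-0.005]
    - [0,0,-0.015]
    - [0,0,-0.03]
    - [0,0,-0.04]
    - [0,0,-0.04]
  angular:
    - [0,0,0]
    - [0,0,0]
    - [0,0,0]
    - [0,0,0]
    - [0,0,0]

```text
clock: 19.25
ee_pos: [0.602, 0.1187, 0.2067]
eef_rot: [180.0, -0.0, -171.0]
ft_force: [1.3, -0.2, 0.3]
gripper_width: 0.726
gripper_force: 0.0
```

```bash
python3 held.py .066 pics/g9.png; python3 cmp.py .066 | sed 's/np.float64//g'
python3 - <<'E'
from plan import *
s=start(); s[3]%=360; print(s)
st=np.array([.586,.2265]); t=np.radians(96.5); g=st+.054*np.array([-np.sin(t),np.cos(t)]); print(g)
plan(line(s,(g[0],g[1],.15,186.5),5),s)
E
```

```text
[(1, [73, 220, 327, 149, 15700])]
held [0.6034 0.1159 8.6586] 0.9500364073571503 corr. to pile(scene .6035 .1168 8.83)
top pile {'front': [(-48.83), (-48.29), (-47.72)], 'back': [(45.7), (45.06), (44.34)], 'rightF': [(-23.43), (-22.94), (-22.4)], 'leftF': [(24.99), (24.11), (23.27)], 'rightB': [(-23.06), (-22.53), (-21.96)], 'leftB': [(25.54), (24.74), (23.96)]}
top held {'front': [(-49.51), (-48.89), (-48.28)], 'back': [None, None, None], 'rightF': [(-23.86), (-23.4), (-22.93)], 'leftF': [(25.22), (24.44), (23.67)], 'rightB': [None, None, None], 'leftB': [None, None, None]}
scene pile {'front': [(-46.02), (-45.44), (-44.73)], 'back': [(48.4), (47.55), (46.68)], 'rightF': [(-25.47), (-24.16), (-23.0)], 'leftF': [(23.07), (22.27), (21.41)], 'rightB': [(-24.99), (-23.75), (-22.65)], 'leftB': [(23.22), (22.65), (22.03)]}
scene held {'front': [(-46.33), (-45.74), (-45.07)], 'back': [(48.15), (47.31), (46.55)], 'rightF': [(-25.93), (-24.55), (-23.44)], 'leftF': [(22.9), (22.29), (21.67)], 'rightB': [(-25.48), (-24.23), (-23.16)], 'leftB': [(22.87), (22.32), (21.73)]}
[np.float64(0.6043345354501368), np.float64(0.11993191754452613), np.float64(0.20880449139963841), np.float64(188.96115763216966)]
[0.53234712 0.22038703]
{"dp": [[0.011, 0.022, 0.012], [0.0115, 0.022, 0.0115], [0.0115, 0.022, 0.012], [0.0115, 0.022, 0.0115], [0.012, 0.0215, 0.012]], "angular": [[0, 0, 0.5], [0, 0, 0.5], [0, 0, 0.5], [0, 0, 0.5], [0, 0, 0.5]]}
end [5.322000e-01 2.204000e-01 1.498000e-01 1.864612e+02]
```

Call:
move_arm:
  dp:
    - [0.011,0.022,0.012]
    - [0.011,0.022,0.0115]
    - [0.011,0.022,0.012]
    - [0.011,0.022,0.011]
    - [0.011,0.0215,0.01]
  angular:
    - [0,0,0.5]
    - [0,0,0.5]
    - [0,0,0.5]
    - [0,0,0.5]
    - [0,0,0.5]

```text
clock: 19.9
ee_pos: [0.5313, 0.2194, 0.1468]
eef_rot: [-180.0, -0.1, -173.6]
ft_force: [-0.0, 0.1, -0.2]
gripper_width: 0.724
gripper_force: 0.0
```

Call:
move_arm:
  dp:
    - [0,0,0]
    - [0,0,0.025]
    - [0,0,0.025]
    - [0,0,0.02]
    - [0,0,0.01]
  angular:
    - [0,0,0]
    - [0,0,0]
    - [0,0,0]
    - [0,0,0]
    - [0,0,0]
  claw: 0

```text
clock: 20.4
ee_pos: [0.5323, 0.2176, 0.0661]
eef_rot: [-179.9, -0.2, -173.6]
ft_force: [0.1, -0.9, 0.2]
gripper_width: 0.497
gripper_force: 0.0
```

Call:
move_arm:
  dp:
    - [0,0,0.005]
    - [0,0,0.003]
    - [0,0,0]
    - [0,0,0]
    - [0,0,0]
  angular:
    - [0,0,0]
    - [0,0,0]
    - [0,0,0]
    - [0,0,0]
    - [0,0,0]

```text
clock: 20.9
ee_pos: [0.5332, 0.2196, 0.0607]
eef_rot: [180.0, 0.1, -173.5]
ft_force: [0.4, -0.1, 0.6]
gripper_width: 0.501
gripper_force: 0.0
```

Grip the handle (20 N) and plan the opening arc.

Call:
move_arm:
  dp:
    - [0,0,0]
    - [0,0,0]
    - [0,0,0]
    - [0,0,0]
    - [0,0,0]
  angular:
    - [0,0,0]
    - [0,0,0]
    - [0,0,0]
    - [0,0,0]
    - [0,0,0]
  claw: -1
  squeeze: 20

```text
clock: 21.4
ee_pos: [0.5328, 0.2204, 0.0604]
eef_rot: [179.9, 0.0, -173.5]
ft_force: [-0.6, 1.4, 1.7]
gripper_width: 0.161
gripper_force: 25.0
```

Run:
```python
from arc import *
o=get_obs(); print(o["ee_pos"],o["eef_rot"],o["ft_force"],o["gripper_width"])
st=np.array([.5875,.2265]); d=o["ee_pos"][:2]-st; r=np.hypot(*d); a=np.degrees(np.arctan2(-d[0],d[1]))%360; print(r,a)
s=list(o["ee_pos"])+[o["eef_rot"][2]%360]
plan(arc(st,r,a,4,15,o["ee_pos"][2]),s)
```

```text
[0.53280092 0.22043925 0.06036755] [ 1.79913670e+02  4.11603501e-02 -1.73503461e+02] [-0.62753806  1.41908132  1.65071719] 0.16082817630817253
0.055033824110082015 96.32267704997149
{"dp": [[-0.0005, 0.006, 0.0], [0.0, 0.006, 0.0], [-0.0005, 0.0055, 0.0], [-0.0005, 0.006, 0.0], [0.0, 0.006, 0.0]], "angular": [[0, 0, 6.3], [0, 0, 6.2], [0, 0, 6.1], [0, 0, 6.2], [0, 0, 6.1]]}
{"dp": [[-0.0005, 0.006, 0.0], [-0.0005, 0.006, 0.0], [0.0, 0.0055, 0.0], [-0.0005, 0.006, 0.0], [0.0, 0.006, 0.0]], "angular": [[0, 0, 6.2], [0, 0, 6.2], [0, 0, 6.1], [0, 0, 6.2], [0, 0, 6.1]]}
{"dp": [[-0.0005, 0.006, 0.0], [-0.0005, 0.006, 0.0], [0.0, 0.0055, 0.0], [-0.0005, 0.006, 0.0], [-0.0005, 0.006, 0.0]], "angular": [[0, 0, 6.2], [0, 0, 6.1], [0, 0, 6.2], [0, 0, 6.1], [0, 0, 6.2]]}
end [5.83700e-01 2.81200e-01 6.04000e-02 9.39965e+01]
```

Call:
move_arm:
  dp:
    - [-0.0005,0.006,0.0]
    - [0.0,0.006,0.0]
    - [-0.0005,0.0055,0.0]
    - [-0.0005,0.006,0.0]
    - [0.0,0.006,0.0]
  angular:
    - [0,0,6.3]
    - [0,0,6.2]
    - [0,0,6.1]
    - [0,0,6.2]
    - [0,0,6.1]

```text
clock: 21.9
ee_pos: [0.5372, 0.2492, 0.0604]
eef_rot: [180.0, 0.0, 155.4]
ft_force: [0.1, 1.3, 2.5]
gripper_width: 0.16
gripper_force: 25.1
```

Call:
move_arm:
  dp:
    - [-0.0005,0.006,0.0]
    - [-0.0005,0.006,0.0]
    - [0.0,0.0055,0.0]
    - [-0.0005,0.006,0.0]
    - [0.0,0.006,0.0]
  angular:
    - [0,0,6.2]
    - [0,0,6.2]
    - [0,0,6.1]
    - [0,0,6.2]
    - [0,0,6.1]

```text
clock: 22.4
ee_pos: [0.5559, 0.2718, 0.0604]
eef_rot: [180.0, -0.0, 124.6]
ft_force: [-0.9, 1.3, 3.6]
gripper_width: 0.16
gripper_force: 25.1
```

Call:
move_arm:
  dp:
    - [-0.0005,0.006,0.0]
    - [-0.0005,0.006,0.0]
    - [0.0,0.0055,0.0]
    - [-0.0005,0.006,0.0]
    - [-0.0005,0.005,0.0]
  angular:
    - [0,0,6.2]
    - [0,0,6.1]
    - [0,0,6.2]
    - [0,0,6.1]
    - [0,0,4.0]

```text
clock: 22.9
ee_pos: [0.5815, 0.2813, 0.0603]
eef_rot: [-179.9, -0.0, 96.0]
ft_force: [-8.9, 3.1, 5.7]
gripper_width: 0.155
gripper_force: 25.6
```

Call:
move_arm:
  dp:
    - [0,0.0015,0]
    - [0,0.001,0]
    - [0,0,0]
    - [0,0,0]
    - [0,0,0]
  angular:
    - [0,0,0]
    - [0,0,0]
    - [0,0,0]
    - [0,0,0]
    - [0,0,0]

```text
clock: 23.4
ee_pos: [0.5814, 0.2814, 0.0603]
eef_rot: [-179.7, 0.0, 96.3]
ft_force: [-7.1, 1.0, 7.2]
gripper_width: 0.156
gripper_force: 25.6
```

Call:
move_arm:
  dp:
    - [0,0.0015,0]
    - [0,0.0015,0]
    - [0,0,0]
    - [0,0,0]
    - [0,0,0]
  angular:
    - [0,0,0]
    - [0,0,0]
    - [0,0,0]
    - [0,0,0]
    - [0,0,0]

```text
clock: 23.9
ee_pos: [0.5815, 0.2814, 0.0601]
eef_rot: [-179.4, 0.1, 96.3]
ft_force: [-11.1, 1.9, 11.2]
gripper_width: 0.159
gripper_force: 26.1
```

At the stop: the force rises and the handle doesn't move. I'll release and back off upward.

Call:
move_arm:
  dp:
    - [0,-0.003,0]
    - [0,0,0]
    - [0,0,0]
    - [0,0,0]
    - [0,0,0]
  angular:
    - [0,0,0]
    - [0,0,0]
    - [0,0,0]
    - [0,0,0]
    - [0,0,0]
  claw: -0.2

```text
clock: 24.4
ee_pos: [0.5858, 0.2798, 0.0598]
eef_rot: [180.0, 0.0, 96.1]
ft_force: [0.1, 1.1, -0.2]
gripper_width: 0.399
gripper_force: 0.0
```

Call:
move_arm:
  dp:
    - [0,0,-0.01]
    - [0,0,-0.03]
    - [0,0,-0.045]
    - [0,0,-0.045]
    - [0,0,-0.045]
  angular:
    - [0,0,0]
    - [0,0,0]
    - [0,0,0]
    - [0,0,0]
    - [0,0,0]

```text
clock: 24.9
ee_pos: [0.585, 0.2801, 0.2374]
eef_rot: [180.0, -0.0, 96.2]
ft_force: [0.8, 0.1, 0.3]
gripper_width: 0.398
gripper_force: 0.0
```

Call:
move_arm:
  dp:
    - [-0.04,-0.02,0]
    - [-0.04,-0.02,0]
    - [-0.04,-0.02,0]
    - [-0.04,-0.02,0]
    - [-0.04,-0.02,0]
  angular:
    - [0,0,0]
    - [0,0,0]
    - [0,0,0]
    - [0,0,0]
    - [0,0,0]

```text
clock: 25.4
ee_pos: [0.5066, 0.0691, 0.2358]
eef_rot: [179.9, 0.0, 96.2]
ft_force: [0.6, -0.7, -0.9]
gripper_width: 0.4
gripper_force: 0.0
```

Call:
move_arm:
  dp:
    - [-0.04,0,0]
    - [-0.04,0,0]
    - [-0.04,0,0]
    - [-0.04,0,0]
    - [-0.04,0,0]
  angular:
    - [0,0,0]
    - [0,0,0]
    - [0,0,0]
    - [0,0,0]
    - [0,0,0]

```text
clock: 25.9
ee_pos: [0.5287, -0.1299, 0.2359]
eef_rot: [179.9, 0.0, 96.2]
ft_force: [0.4, 0.6, 1.2]
gripper_width: 0.401
gripper_force: 0.0
```

```bash
python3 cmp.py .066 | grep -v old | sed 's/np.float64//g'; python3 held.py .066 pics/g10.png
python3 - <<'E'
from h import *
o=get_obs();print(o["ee_pos"],o["ft_force"])
# handle line: blue grip pixels above the cartridge (scene) and grey lever, project at z .064
for n in("scene","top"):
    f=grab_frame(n); hsv=cv2.cvtColor(cv2.resize(f["color"],None,fx=4,fy=4,interpolation=2),cv2.COLOR_BGR2HSV)
    for a in(0,4,8,12):   # blue amount under a 10x40 mm patch along the handle at each angle from +y
        pass
    res=[]
    for a in np.arange(-4,24,2):
        t=np.radians(a); d=np.array([-np.sin(t),np.cos(t)]); nn=np.array([d[1],-d[0]])
        P=np.array([[*(np.array([.5865,.2262])+r*d+w*nn),.064] for r in np.arange(.032,.073,.004) for w in(-.005,-.0025,0,.0025,.005)])
        p=((proj(f,P)+.5)*4-.5).astype(int); h=hsv[p[:,1],p[:,0]]
        res.append((int(a),int(((h[:,0]>100)&(h[:,0]<125)&(h[:,1]>130)).sum())))
    print(n,res)
E
```

```text
top pile {'front': [(-48.83), (-48.29), (-47.72)], 'back': [(45.7), (45.06), (44.34)], 'rightF': [(-23.43), (-22.94), (-22.4)], 'leftF': [(24.99), (24.11), (23.27)], 'rightB': [(-23.06), (-22.53), (-21.96)], 'leftB': [(25.54), (24.74), (23.96)]}
top held {'front': [(-49.42), (-48.81), (-48.2)], 'back': [(45.78), (45.11), (44.42)], 'rightF': [(-23.74), (-23.28), (-22.8)], 'leftF': [(25.03), (24.27), (23.51)], 'rightB': [(-23.65), (-23.16), (-22.65)], 'leftB': [(25.17), (24.47), (23.74)]}
scene pile {'front': [(-46.02), (-45.44), (-44.73)], 'back': [(48.4), (47.55), (46.68)], 'rightF': [(-25.47), (-24.16), (-23.0)], 'leftF': [(23.07), (22.27), (21.41)], 'rightB': [(-24.99), (-23.75), (-22.65)], 'leftB': [(23.22), (22.65), (22.03)]}
scene held {'front': [(-46.5), (-45.92), (-45.27)], 'back': [(48.22), (47.37), (46.62)], 'rightF': [(-26.08), (-24.65), (-23.53)], 'leftF': [(23.0), (22.34), (21.71)], 'rightB': [(-25.58), (-24.29), (-23.22)], 'leftB': [(22.92), (22.38), (21.79)]}
[(1, [73, 220, 327, 149, 15908])]
held [0.6035 0.1159 8.7519] 0.9473988766506769 corr. to pile(scene .6035 .1168 8.83)
[ 0.52858066 -0.13204683  0.23547254] [0.88440227 0.24381225 0.34680718]
scene [(-4, 32), (-2, 38), (0, 43), (2, 43), (4, 37), (6, 33), (8, 27), (10, 19), (12, 13), (14, 7), (16, 4), (18, 1), (20, 0), (22, 0)]
top [(-4, 8), (-2, 15), (0, 23), (2, 31), (4, 38), (6, 46), (8, 55), (10, 49), (12, 43), (14, 37), (16, 29), (18, 23), (20, 16), (22, 12)]
```

```bash
python3 -c "
from station import *
print(finish_job())"
```

```text
the job is handed in; nothing more can be done
None
```

The blue valve was turned shut, the white carrier was set on the pile within about 0.5 mm of flush by camera measurement, and the valve was reopened to its stop; the job was handed in at about 26 s, with no verdict returned.

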